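# Swap the sold dish at the back of a driftwood display

### The arm

A 6-joint arm with a two-finger parallel gripper is mounted at the origin on the work surface. World frame = base frame: x ahead of the robot, y to its left, z up, the work surface at z = 0. Lengths are in mm, angles in rad, forces in N, time in s.
With the tool pointing down it reaches from about 425 to 950 mm from the base axis. Payload 3.5 kg.
Tool frame: the origin (TCP) lies midway between the tips of the shut fingers; the grasp point (between the pads) lies 19 mm behind it; x points along the fingers, y is the direction in which the jaws open and shut, and the axes are right-handed (so a half turn about x gives the same grasp; the last joint's range is limited). The gripper opens to 85 mm and grips with 20 to 120 N. Pads are 22 mm wide; open, the fingers measure 114 mm over their backs; the gripper's body (76 mm by 85 mm) begins 54 mm behind the grasp point. The pads swing forward as they close: fully open they stand 13 mm farther back than shut.
Start: joints at [1.099, 0.286, 1.577, -0, 1.279, -0.15], TCP at [213.449, 640.348, 231.325] pointing down, gripper open.
Joint ranges: [-2.77, 2.77], [-0.9, 2.22], [0.21, 2.48], [-1.53, 4.67], [0.24, 2.81], [-2.84, 2.84]. Speed limits (rad/s): [2.79, 2.79, 3.14, 3.14, 3.14, 3.14].

### API

Orientations are given as a unit quaternion [w, x, y, z].
In Python, from plant import read_state, optics, manip, find_in, place_of gives the robot as it stands. The module is installed in compiled form; this text tells all that it offers.
- The arm moves only by the tool move_arm, never from a script. Its argument "increments" is text: rows parted by semicolons, each of 7 numbers parted by spaces: the shift along the tool's x, y, z in m, then the turn, a rotation vector about the tool's x, y, z in rad, then the closure, from 0 (fully open) to 1 (shut). In form: dx dy dz wx wy wz hand; .... A call has 1 to 10 rows; each row is the pose to reach, as a shift and turn from the pose measured when the call began, along the tool's axes at that moment; what a row does not reach only later rows make up. A row lasts 1/10 s, in which the tool goes at most 50 mm and 8.59 degrees, less where a joint would pass 70% of its speed; a pose out of reach is approached as far as the arm can. A call with a gripper value outside its range is refused whole. The fingers move at their own pace and stop on an object; "grip_force" is the grip in N (left out, the last holds). Time passes only in rows, so rows that repeat a pose let the fingers close. It gives the time, the measured TCP pose, the force and the opening at its end, in the units of the state.
- read_state(): the state, without advancing time (a new reading comes with each control period).
- optics.camera(name): name is "side" or "top"; returns a dict with "pixels" (384x512x3 uint8, red, green, blue), "depth" (384x512 float32, mm along the optical axis (not along the pixel's ray), 0 where there is no reading), "fx", "fy", "cx", "cy" (pixels), "eye" and "attitude" of the camera in the world. Camera axes: x right, y down, z forward; pixel columns grow to the right and rows downward; lengths in mm; the calibration is good to about 2 mm. A picture is of the moment at which its call begins.
- manip.close_job(): hands the job in, once; it reports no verdict.
Trained networks look in the newest picture that a camera, given by its name, has taken for a name from the list of things; names that differ only in an ending like _2 or _b are one class to them, and where a whole thing is asked for, a point or a joint stands for the part that bears it (a point fixed in the world has none). Each returns a list of dicts, best first, with "score" (0 to 1); they miss things now and then, are a little off and sometimes report something else, mostly with a low value. They report only what shows in the picture. A call takes as long as a camera call. They do not tell look-alikes from the thing itself.
- find_in(thing, camera): "at" ([column, row] in pixels, amid what is visible of it).
- place_of(thing, camera): "at" ([column, row] in pixels: a listed point, or the origin of a listed thing).
The state is a dict: "time_s": time; "joint_pos": joint angles; "qd": joint speeds; "joint_torque": joint torques, N m; "position": TCP position; "orientation": TCP orientation; "ft_force": force on the tool from outside, world axes, zero at the start; "wrist_torque": the same for the moment, N m; "gripper_width": finger opening in mm.
Only numpy, scipy, OpenCV 4.12 (cv2) and the standard library are available. Lean on these libraries where they do the work, as an engineer would, in place of code of your own. Each camera call takes 0.05 s, during which the arm holds its last target. There are 200 camera calls.

### The job

The round dish at the back of the display board is sold: stand both tall wooden pieces aside on the cork mat, set the dish upright on the middle of the scale's pan, and lay the long round-ended block, hollow up, on the middle of the empty back spot, lengthwise along the board. Only then stand the two tall pieces back exactly where each of them stood before (which way they are turned does not matter). Tip none of the pieces over, and leave the carton, the brush and the tin alone.

Things in the scene. Friction and masses are not known exactly. Their poses are not given: they have to be found in the camera images.
- stump_mid (a point): Tall round stump of dark driftwood, 130 mm high: foot 56 mm across up to 6 mm, tapering to 44 mm at 28 mm height and 42 mm at the top, with root ridges about 2 mm proud below 72 mm height (smooth above). About 0.16 kg. The point is its centre, 65 mm above its underside; z up. Starts upright at the front left or front right of the display board.
- post_mid (a point): Tall square post of dark wood, 130 mm high: foot 48 x 48 mm, 18 mm high, then a shaft 38 x 38 mm with light inlaid stripes (1 mm proud, 20 to 90 mm height). About 0.18 kg. The point is its centre, 65 mm above its underside; x and y along its sides, z up. Starts upright at the other front place of the display board.
- dish_mid (a point): Low round dark wooden dish, open above, 60 mm across outside (48 mm at the underside), 34 mm high, wall 6 mm. About 0.06 kg. The point is on its axis, 17 mm above its underside; z up. Starts at the back of the display board, behind and between the two tall pieces.
- block_mid (a point): Long low dark wooden block with round ends, 80 mm long, 40 mm wide, 32 mm high, its lighter hollow only painted in the top. About 0.07 kg. The point is its centre, 16 mm above its underside; y along its length, x across, z up. Starts on the table between the robot and the board.
- back_spot (a point): Back spot of the fixed light-wood display board: centre of a flush grey felt rectangle, 72 x 104 mm, 12 mm above the table; x to the board's back (away from the robot), y along its length. Board 160 (x) by 230 mm (y), its centre 26 mm in front (-x) of this point. Front places: two flush felt discs, 62 mm across, centred 58 mm in front (-x), 55 mm to either side; tall pieces start within 4 mm of them.
- mat_center (a point): Centre of the top of the cork mat, the side area: 220 mm (x) by 130 mm (y), 4 mm thick, fixed, to the left or right of the board.
- pan_center (a point): Centre of the top of the scale's steel pan, 130 mm (x) by 140 mm (y), 50 mm above the table; the pan does not move. The white scale body, 170 x 150 mm, stands fixed on the side of the board opposite the mat.
- carton_mid (a point): Bystander: white carton, 70 x 150 x 60 mm high; the point is its centre. Behind the board.
- brush: Bystander: hand brush lying on the table, behind the board to the right; the origin is on its underside.
- tin_mid (a point): Bystander: round metal tin, 72 mm across, 36 mm high; the point is its centre. At the far right.
Mind the look-alikes: they are no part of the job. What is shaped like the part that bears stump_mid but blue or green is not meant.

How it is judged:
By the outcome, as a careful person would: the job done as asked, in the order asked, and still so for the second after the job is handed in, with the robot touching nothing.
It also fails if it takes over 128 s, if anything falls off the work surface, if the arm or the gripper's body presses on something with over 40 N, if the wrist force passes 120 N, or if a joint passes its speed limit or range.

## Working session

There is one attempt and no reset: what is moved stays moved. The work goes in short steps, Python scripts to look and compute and a tool call to move; the robot and the scene stay as the last step left them, time stands still between calls to the robot, and variables do not carry over. Pictures are saved under pics/ and viewed, about 12 in all and at most 16, crops included, and the job is handed in when it is done.

Besides the shell and the picture viewer there is one more tool, called in YAML: its name, and indented under it one key for each argument. move_arm: Moves the arm, as the interface text tells. Its arguments: {"type":"object","properties":{"increments":{"type":"string"},"grip_force":{"type":"number"}},"required":["increments"]}

```bash
mkdir -p pics
cat > h.py <<'E'
import numpy as np, cv2
from scipy.spatial.transform import Rotation as R
from plant import read_state, optics, manip, find_in, place_of
def rot(q): return R.from_quat([q[1],q[2],q[3],q[0]])
def w(c,u,v,z=None):
    """pixel -> world, by depth or by plane z"""
    A=rot(c['attitude']).as_matrix(); e=np.array(c['eye'])
    d=A@np.array([(u-c['cx'])/c['fx'],(v-c['cy'])/c['fy'],1.])
    if z is None: return e+d*c['depth'][int(round(v)),int(round(u))]
    return e+d*(z-e[2])/d[2]
def cloud(c):
    v,u=np.mgrid[0:384,0:512]; D=c['depth']
    P=np.stack([(u-c['cx'])/c['fx']*D,(v-c['cy'])/c['fy']*D,D],-1)
    W=P@rot(c['attitude']).as_matrix().T+np.array(c['eye']); W[D==0]=np.nan
    return W
def save(c,n): cv2.imwrite('pics/'+n+'.png',cv2.cvtColor(c['pixels'],cv2.COLOR_RGB2BGR))
E
python3 - <<'E'
from h import *
np.set_printoptions(precision=1,suppress=True)
s=read_state();print(s)
Z=dict(stump_mid=77,post_mid=77,dish_mid=29,block_mid=16,back_spot=12,mat_center=4,pan_center=50,carton_mid=30,brush=0,tin_mid=18)
for n in('top','side'):
    c=optics.camera(n);save(c,n+'0');print(n,c['eye'],c['attitude'],c['fx'],c['cx'],c['cy'])
    for t,z in Z.items():
        for r in place_of(t,n)[:4]: print(t,np.round(r['at']),round(r['score'],2),w(c,*r['at'],z))
a=cv2.imread('pics/top0.png');b=cv2.imread('pics/side0.png')
E
```

```text
{'time_s': 0.0, 'joint_pos': array([ 1.1,  0.3,  1.6, -0. ,  1.3, -0.2]), 'qd': array([ 0.,  0., -0.,  0., -0., -0.]), 'joint_torque': array([  0. , -40.6, -29.3,  -0. ,   0. ,  -0. ]), 'position': array([213.1, 639.8, 229.9]), 'orientation': array([ 0.7,  0.1,  0.7, -0.1]), 'ft_force': array([ 0.5, -0.2,  0.4]), 'wrist_torque': array([ 0., -0.,  0.]), 'gripper_width': 85.36318973616616}
top [449.  -16.4 797.1] [-0.1  0.7 -0.7  0.1] 346.92838656873926 256.71835846545935 186.4495304191862
stump_mid [206. 293.] 0.85 [356.8  87.   77. ]
stump_mid [308. 289.] 0.84 [ 365.8 -117.3   77. ]
stump_mid [335. 128.] 0.63 [ 705.  -181.6   77. ]
stump_mid [254. 191.] 0.56 [564.   -7.2  77. ]
post_mid [201. 190.] 0.97 [566.2 104.2  77. ]
dish_mid [230. 166.] 0.78 [628.2  47.9  29. ]
block_mid [255. 256.] 0.73 [428.2 -10.2  16. ]
block_mid [235. 171.] 0.7 [620.9  38.6  16. ]
back_spot [231. 169.] 0.58 [625.5  47.5  12. ]
mat_center [127. 216.] 0.65 [516.2 284.2   4. ]
pan_center [370. 190.] 0.64 [ 572.8 -260.2   50. ]
brush [300. 107.] 0.87 [ 783.7 -114.4    0. ]
side [365.8 629.7 579.8] [ 0.1 -0.1  0.9 -0.4] 382.1466946785381 259.66117432526164 196.6699581720984
stump_mid [352. 256.] 0.81 [341.7 109.8  77. ]
stump_mid [356. 189.] 0.8 [ 355.2 -103.5   77. ]
stump_mid [224. 150.] 0.6 [ 700.1 -177.2   77. ]
stump_mid [256. 196.] 0.57 [562.5 -11.2  77. ]
post_mid [234. 230.] 0.75 [568.9 108.4  77. ]
dish_mid [235. 229.] 0.56 [588.6  54.7  29. ]
dish_mid [225. 223.] 0.55 [615.5  43.4  29. ]
block_mid [312. 227.] 0.94 [433.1 -15.9  16. ]
back_spot [223. 227.] 0.93 [621.6  38.7  12. ]
mat_center [235. 331.] 0.95 [510.4 273.6   4. ]
pan_center [285. 153.] 0.87 [ 555.1 -256.5   50. ]
carton_mid [139. 226.] 0.64 [788.  108.2  30. ]
brush [190. 182.] 0.7 [ 774.4 -112.6    0. ]
tin_mid [238. 144.] 0.89 [ 711.  -315.5   18. ]
tin_mid [286. 151.] 0.35 [ 566.2 -319.7   18. ]
```

View pics/top0.png

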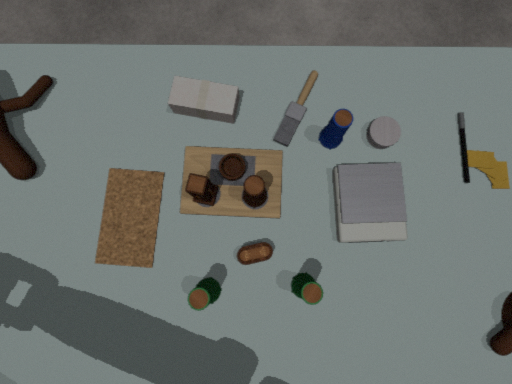

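View pics/side0.png

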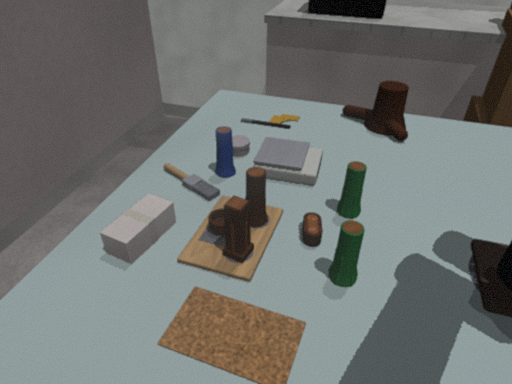

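The top picture shows the brown stump at (254,191), the post at (202,188), the dish at (233,167) and the block at (255,253). Look-alikes for the stump are green at (205,293), green at (308,289) and blue at (336,128). I choose the brown one standing on the board. Next I'll measure with depth and check that choice in a crop.

```bash
cat > m.py <<'E'
from h import *
np.set_printoptions(precision=1,suppress=True)
def rect(P):
    (c,s,a)=cv2.minAreaRect(P[:,:2].astype(np.float32)); return np.round(c,1),np.round(s,1),round(a,1)
def sel(W,x,y,r,z0,z1):
    P=W.reshape(-1,3); return P[(np.hypot(P[:,0]-x,P[:,1]-y)<r)&(P[:,2]>z0)&(P[:,2]<z1)]
def circ(P):
    (c,r)=cv2.minEnclosingCircle(P[:,:2].astype(np.float32)); return np.round(c,1),round(2*r,1)
E
python3 - <<'E'
from m import *
for n in('top','side'):
    c=optics.camera(n);W=cloud(c);print(n)
    for nm,x,y,r,z0,z1 in [('stump',564,-10,40,135,150),('post',566,106,40,135,150),('dish',622,45,36,38,50),('block',430,-13,55,22,40),('tableblk',430,-13,150,-5,5),('pan',565,-258,110,45,58)]:
        P=sel(W,x,y,r,z0,z1)
        if len(P)>5: print(nm,len(P),'med',np.median(P,0),'rect',rect(P),'circ',circ(P))
    # coloured regions: mat and board
    hsv=cv2.cvtColor(c['pixels'],cv2.COLOR_RGB2HSV)
    brown=(hsv[...,0]<25)&(hsv[...,1]>60)
    X=W[...,0];Y=W[...,1];Zz=W[...,2]
    for nm,m in [('mat',brown&(np.hypot(X-513,Y-279)<160)&(Zz<10)&(Y>180)),('board',(np.hypot(X-600,Y-45)<150)&(Zz>8)&(Zz<20))]:
        m=cv2.morphologyEx(m.astype(np.uint8),cv2.MORPH_OPEN,np.ones((3,3)))>0
        P=W[m]; print(nm,len(P),'z',np.median(P[:,2]),rect(P))
a=cv2.imread('pics/top0.png')[130:275,170:300];b=cv2.imread('pics/side0.png')[150:280,170:340]
k=cv2.resize(a,(520,580));l=cv2.resize(b,(280,214))
o=np.zeros((580,800,3),np.uint8);o[:,:520]=k;o[:214,520:]=l;cv2.imwrite('pics/crop.png',o)
E
```

```text
top
stump 371 med [565.4  -7.3 141.5] rect (array([565.3,  -6.5]), array([40.8, 40.4]), 0.2) circ (array([565.4,  -6.7]), 42.0)
post 384 med [566.6 104.1 141.4] rect (array([567.2, 104.4]), array([37.7, 38. ]), 78.4) circ (array([567. , 104.5]), 50.0)
dish 224 med [625.1  43.8  44.8] rect (array([625.2,  44.3]), array([57.9, 57.9]), 65.4) circ (array([625.8,  44.6]), 59.9)
block 616 med [435.3  -7.7  31.5] rect (array([435.3,  -8.3]), array([39.9, 78.7]), 14.2) circ (array([433.3,  -8.8]), 78.7)
tableblk 10914 med [415.9 -17.3  -0.7] rect (array([414.6, -17.1]), array([268. , 299.4]), 15.3) circ (array([430., -13.]), 300.0)
pan 3765 med [ 566.5 -261.7   49. ] rect (array([ 568.6, -262.7]), array([130.2, 141. ]), 2.4) circ (array([ 568.1, -263.5]), 189.3)
mat 5364 z 3.4457369341481012 (array([515. , 278.3]), array([129.9, 219.2]), 86.1)
board 4745 z 11.429219353782514 (array([614.7,  45.5]), array([230.7, 193.3]), 88.0)
side
stump 221 med [561.4  -2.7 142.3] rect (array([561.7,  -6.4]), array([39.5, 40.3]), 4.6) circ (array([563.9,  -7.7]), 43.7)
post 310 med [562.9 107.9 142. ] rect (array([564.2, 103. ]), array([39.4, 37.4]), 77.0) circ (array([564. , 104.1]), 48.7)
dish 148 med [636.7  57.3  44.6] rect (array([634.4,  47.7]), array([33.8, 61.1]), 23.5) circ (array([624.2,  43.2]), 61.3)
block 468 med [431.7  -2.7  32.3] rect (array([432.4, -10.1]), array([40. , 83.5]), 13.2) circ (array([430. , -10.6]), 83.6)
tableblk 6178 med [429.4  17.8   0.3] rect (array([410.8, -17.1]), array([260.5, 299.2]), 11.9) circ (array([430., -13.]), 299.9)
pan 1291 med [ 563.7 -255.1   50.2] rect (array([ 565.4, -264.7]), array([130.2, 144.2]), 2.7) circ (array([ 565. , -263.2]), 187.9)
mat 8635 z 4.117521278835284 (array([512., 277.]), array([130.3, 219.4]), 85.8)
board 3163 z 12.203558923223568 (array([629.4,  42.1]), array([234. , 229.5]), 87.5)
```

View pics/crop.png

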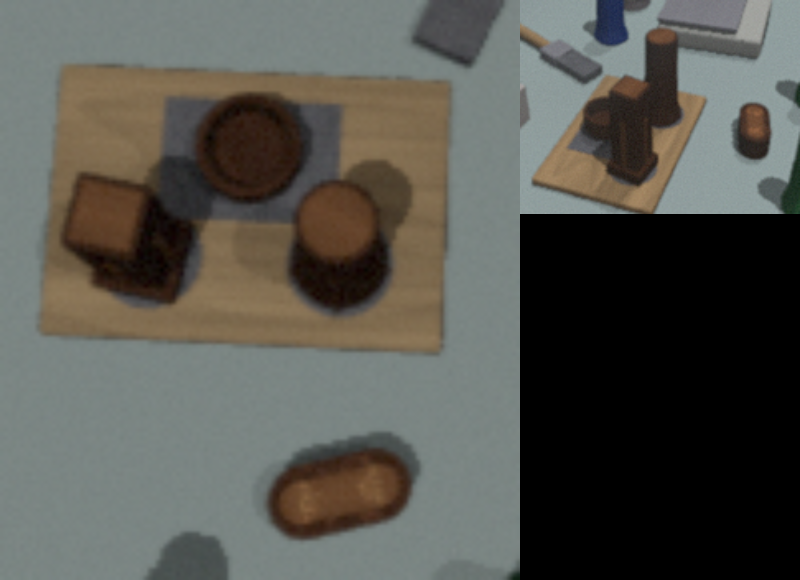

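The crop confirms the choice: dark brown stump and striped post on the board, dish on the felt, and block hollow up in front. Next I'll fit the board outline and plan the first reach to the post.

```bash
cat >> m.py <<'E'
def go(x,y,z,psi,sh=True):
    "displacement + turn in the tool axes to TCP x,y,z pointing down, jaw axis at psi deg (mod 180)"
    s=read_state();Rc=rot(s['orientation']);d=Rc.inv().apply(np.array([x,y,z])-s['position'])/1000
    best=None
    for p in (psi,psi+180):
        a=np.radians(p);ty=np.array([np.cos(a),np.sin(a),0]);tx=np.array([0,0,-1.]);M=np.stack([tx,ty,np.cross(tx,ty)],1)
        rv=(Rc.inv()*R.from_matrix(M)).as_rotvec()
        if best is None or np.linalg.norm(rv)<np.linalg.norm(best): best=rv
    print('d',np.round(d,4),'rv',np.round(best,4),'|d|',round(np.linalg.norm(d)*1e3),'j',np.round(s['joint_pos'],2),'w',round(s['gripper_width'],1),'F',s['ft_force'],'t',s['time_s'])
E
python3 - <<'E'
from m import *
s=read_state();print(rot(s['orientation']).as_matrix())
for n in('top','side'):
    c=optics.camera(n);W=cloud(c)
    hsv=cv2.cvtColor(c['pixels'],cv2.COLOR_RGB2HSV).astype(int);X,Y,Z=W[...,0],W[...,1],W[...,2]
    m=(abs(X-600)<110)&(abs(Y-45)<140)&(Z>6)&(Z<18)&(hsv[...,0]<30)&(hsv[...,1]>60)
    n_,lab,st,_=cv2.connectedComponentsWithStats(m.astype(np.uint8),connectivity=4)
    P=W[lab==1+st[1:,4].argmax()];print(n,'board',len(P),rect(P))
    f=(abs(X-620)<60)&(abs(Y-45)<80)&(Z>6)&(Z<18)&(hsv[...,1]<60)
    P=W[f];print('felt',len(P),rect(P))
go(565.5,103.8,230,78);go(565.5,103.8,230,-12)
E
```

```text
[[-0.   0.3  0.9]
 [ 0.   0.9 -0.3]
 [-1.   0.  -0. ]]
top board 3848 (array([598. ,  46.4]), array([228.5, 159.3]), 87.9)
felt 708 (array([623.1,  34.7]), array([119.6, 129. ]), 4.4)
side board 2470 (array([594.4,  46.6]), array([229.2, 158.4]), 87.8)
felt 350 (array([618.8,  46.3]), array([152.5, 113.4]), 86.8)
d [ 0.  -0.4  0.5] rv [-0.1  0.  -0. ] |d| 642 j [ 1.1  0.3  1.6 -0.   1.3 -0.1] w 85.6 F [ 0.3  0.  -0.6] t 1.3
d [ 0.  -0.4  0.5] rv [ 1.5 -0.  -0. ] |d| 642 j [ 1.1  0.3  1.6 -0.   1.3 -0.1] w 85.6 F [ 0.3  0.  -0.6] t 1.3
```

```bash
sed -i 's/precision=1/precision=4/' m.py; python3 -c "
from m import *
go(565.5,103.8,230,78)"
```

```text
d [ 0.0013 -0.3977  0.5037] rv [-0.1124  0.     -0.    ] |d| 642 j [ 1.1   0.29  1.58 -0.    1.28 -0.15] w 85.6 F [ 0.3213  0.0232 -0.6076] t 1.3
```

move_arm:
  increments: "0 -0.02 0.025 0 0 0 0;0 -0.05 0.06 0 0 0 0;0 -0.08 0.1 -0.02 0 0 0;0 -0.11 0.14 -0.03 0 0 0;0 -0.14 0.18 -0.04 0 0 0;0 -0.17 0.22 -0.05 0 0 0;0 -0.2 0.255 -0.06 0 0 0;0 -0.23 0.29 -0.07 0 0 0;0 -0.255 0.32 -0.08 0 0 0;0 -0.27 0.34 -0.09 0 0 0"
  grip_force: 60

```text
time_s: 2.3
position: [451.8, 274.3, 231.6]
orientation: [0.703, 0.082, 0.702, -0.082]
ft_force: [0.4, -0.1, -0.6]
gripper_width: 85.5
```

```bash
python3 -c "
from m import *
go(565.5,103.8,230,78)"
```

```text
d [ 0.0018 -0.1396  0.1501] rv [-0.0241  0.0008  0.    ] |d| 205 j [ 0.35 -0.04  1.93 -0.    1.25 -0.98] w 85.5 F [ 0.4257 -0.0527 -0.5823] t 2.3
```

move_arm:
  increments: "0 -0.03 0.03 0 0 0 0;0 -0.06 0.065 0 0 0 0;0 -0.09 0.097 -0.01 0 0 0;0 -0.115 0.125 -0.02 0 0 0;0.001 -0.133 0.143 -0.024 0 0 0;0.002 -0.1396 0.1501 -0.0241 0 0 0;0.002 -0.1396 0.1501 -0.0241 0 0 0;0.002 -0.1396 0.1501 -0.0241 0 0 0"

```text
time_s: 3.1
position: [564.9, 104.6, 229.6]
orientation: [0.703, 0.074, 0.703, -0.074]
ft_force: [0.3, 0.0, -0.1]
gripper_width: 85.0
```

```bash
python3 -c "
from m import *
go(565.5,103.8,95,78)"
```

```text
d [ 0.1346 -0.0007  0.0007] rv [ 0.0004  0.0001 -0.0004] |d| 135 j [ 0.01  0.07  1.83  0.    1.24 -1.36] w 85.0 F [ 0.2942  0.0193 -0.0938] t 3.1
```

move_arm:
  increments: "0.02 -0.0007 0.0007 0 0 0 0;0.045 -0.0007 0.0007 0 0 0 0;0.07 -0.0007 0.0007 0 0 0 0;0.095 -0.0007 0.0007 0 0 0 0;0.115 -0.0007 0.0007 0 0 0 0;0.128 -0.0007 0.0007 0 0 0 0;0.1346 -0.0007 0.0007 0 0 0 0;0.1346 -0.0007 0.0007 0 0 0 0.1;0.1346 -0.0007 0.0007 0 0 0 0.2;0.1346 -0.0007 0.0007 0 0 0 0.3"

```text
time_s: 4.1
position: [566.4, 103.9, 96.4]
orientation: [0.704, 0.074, 0.702, -0.074]
ft_force: [0.6, 0.2, -0.0]
gripper_width: 59.5
```

move_arm:
  increments: "0 0 0 0 0 0 0.4;0 0 0 0 0 0 0.5;0 0 0 0 0 0 0.6;0 0 0 0 0 0 0.8;0 0 0 0 0 0 1;0 0 0 0 0 0 1"

```text
time_s: 4.7
position: [567.0, 103.6, 97.3]
orientation: [0.705, 0.074, 0.702, -0.074]
ft_force: [-1.0, -2.1, 6.5]
gripper_width: 37.3
```

```bash
python3 -c "
from m import *
go(565.5,103.8,95,78)
c=optics.camera('top');W=cloud(c);P=sel(W,566,104,60,20,160);save(c,'grasp1')
s=optics.camera('side');save(s,'g1s');a=cv2.imread('pics/grasp1.png')[120:260,130:330];b=cv2.imread('pics/g1s.png')[120:300,140:340]
cv2.imwrite('pics/g1.png',np.hstack([cv2.resize(a,(400,280)),cv2.resize(b,(311,280))]))"
```

```text
d [ 0.0023 -0.0002 -0.0016] rv [ 0.0007  0.004  -0.0006] |d| 3 j [ 0.    0.22  1.92 -0.    1.   -1.36] w 37.3 F [-0.9648 -2.1195  6.4888] t 4.7
```

View pics/g1.png

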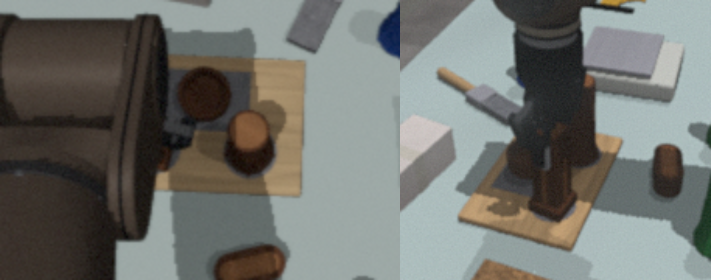

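move_arm:
  increments: "-0.005 0 0 0 0 0 1;-0.015 0 0 0 0 0 1;-0.03 0 0 0 0 0 1;-0.045 0 0 0 0 0 1;-0.06 0 0 0 0 0 1;-0.07 0 0 0 0 0 1;-0.075 0 0 0 0 0 1;-0.075 0 0 0 0 0 1"

```text
time_s: 5.6
position: [567.3, 103.6, 173.6]
orientation: [0.705, 0.074, 0.701, -0.074]
ft_force: [-0.7, 0.6, -2.4]
gripper_width: 37.3
```

```bash
python3 -c "
from m import *
go(461,278,165,78)"
```

```text
d [ 0.0079  0.1485 -0.1402] rv [ 0.0006  0.0059 -0.001 ] |d| 204 j [ 0.    0.12  1.88 -0.    1.14 -1.36] w 37.3 F [-0.6509  0.575  -2.4436] t 5.6
```

move_arm:
  increments: "0 0.01 -0.01 0 0 0 1;0 0.03 -0.03 0 0 0 1;0.002 0.055 -0.052 0 0 0 1;0.004 0.08 -0.076 0 0 0 1;0.006 0.105 -0.1 0 0.002 0 1;0.007 0.128 -0.12 0 0.004 0 1;0.008 0.142 -0.134 0 0.006 0 1;0.008 0.1485 -0.14 0 0.006 0 1;0.008 0.1485 -0.14 0 0.006 0 1;0.008 0.1485 -0.14 0 0.006 0 1"

```text
time_s: 6.6
position: [461.1, 277.7, 164.6]
orientation: [0.703, 0.074, 0.703, -0.073]
ft_force: [0.3, -0.3, -1.7]
gripper_width: 37.2
```

```bash
python3 -c "
from m import *
go(461,278,91,78)"
```

```text
d [ 0.0736  0.0003 -0.0002] rv [ 0.0008 -0.0001 -0.0004] |d| 74 j [ 0.35  0.05  1.97  0.    1.12 -1.01] w 37.2 F [ 0.2859 -0.289  -1.6908] t 6.6
```

move_arm:
  increments: "0.015 0 0 0 0 0 1;0.032 0 0 0 0 0 1;0.048 0 0 0 0 0 1;0.06 0 0 0 0 0 1;0.068 0 0 0 0 0 1;0.071 0 0 0 0 0 1;0.073 0 0 0 0 0 1;0.0745 0 0 0 0 0 1;0.0755 0 0 0 0 0 1"

```text
time_s: 7.5
position: [461.6, 277.9, 89.7]
orientation: [0.704, 0.074, 0.703, -0.073]
ft_force: [0.3, 0.7, -1.4]
gripper_width: 37.4
```

move_arm:
  increments: "0.001 0 0 0 0 0 1;0.002 0 0 0 0 0 1;0.003 0 0 0 0 0 1"

```text
time_s: 7.8
position: [462.0, 278.0, 89.3]
orientation: [0.703, 0.073, 0.703, -0.073]
ft_force: [-5.9, -3.0, 14.5]
gripper_width: 37.2
```

move_arm:
  increments: "-0.001 0 0 0 0 0 0.5;-0.001 0 0 0 0 0 0.4;-0.001 0 0 0 0 0 0.3;-0.001 0 0 0 0 0 0.15;-0.001 0 0 0 0 0 0.1;-0.01 0 0 0 0 0 0.05;-0.03 0 0 0 0 0 0;-0.055 0 0 0 0 0 0;-0.08 0 0 0 0 0 0;-0.1 0 0 0 0 0 0"

```text
time_s: 8.8
position: [462.4, 278.1, 191.7]
orientation: [0.704, 0.074, 0.702, -0.073]
ft_force: [0.4, -0.1, -0.5]
gripper_width: 85.7
```

```bash
python3 -c "
from m import *
go(564.5,-6.8,200,80)"
```

```text
d [-0.0083 -0.2577  0.1587] rv [-0.0335  0.0025 -0.0014] |d| 303 j [ 0.35  0.02  1.95 -0.    1.17 -1.01] w 85.7 F [ 0.4119 -0.0537 -0.4951] t 8.8
```

move_arm:
  increments: "-0.002 -0.02 0.012 0 0 0 0;-0.005 -0.055 0.033 0 0 0 0;-0.008 -0.095 0.058 -0.01 0 0 0;-0.008 -0.135 0.083 -0.02 0 0 0;-0.008 -0.175 0.108 -0.03 0 0 0;-0.008 -0.21 0.13 -0.0335 0.002 0 0;-0.008 -0.235 0.146 -0.0335 0.002 0 0;-0.008 -0.25 0.155 -0.0335 0.002 0 0;-0.008 -0.258 0.1587 -0.0335 0.0025 -0.0014 0;-0.008 -0.258 0.1587 -0.0335 0.0025 -0.0014 0"

```text
time_s: 9.8
position: [564.4, -7.2, 199.8]
orientation: [0.704, 0.062, 0.704, -0.062]
ft_force: [0.0, 0.8, 0.1]
gripper_width: 85.1
```

```bash
python3 -c "
from m import *
go(564.5,-6.8,97,80)
c=optics.camera('side');W=cloud(c);P=sel(W,461,278,45,125,145);print(len(P),np.median(P,0),rect(P));save(c,'s2')
print([ (r['score'],w(c,*r['at'],69)) for r in place_of('post_mid','side')])"
```

```text
d [0.1028 0.0004 0.    ] rv [-0.0007 -0.0002 -0.0002] |d| 103 j [-0.19  0.07  1.88  0.    1.19 -1.59] w 85.1 F [0.0258 0.758  0.0594] t 9.8
626 [459.4314 281.9577 134.1057] (array([460.3, 277.6]), array([39.1, 37.9]), 77.1)
[(0.91, array([469.3413, 279.6468,  69.    ])), (0.62, array([604.0306,  95.5152,  69.    ]))]
```

View pics/s2.png

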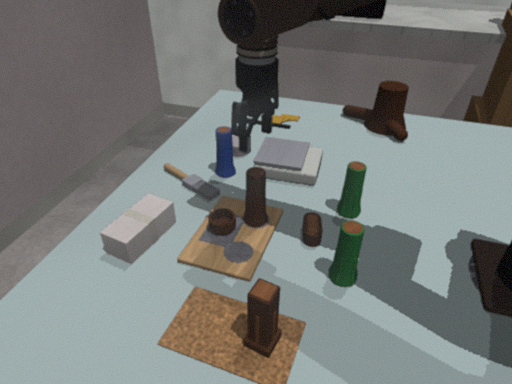

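The picture shows the post upright on the mat at (264,318) and the gripper above the stump at (256,170).

move_arm:
  increments: "0.015 0.0004 0 0 0 0 0;0.035 0.0004 0 0 0 0 0;0.058 0.0004 0 0 0 0 0;0.08 0.0004 0 0 0 0 0;0.095 0.0004 0 0 0 0 0;0.103 0.0004 0 0 0 0 0;0.103 0.0004 0 0 0 0 0.1;0.103 0.0004 0 0 0 0 0.2;0.103 0.0004 0 0 0 0 0.3;0.103 0.0004 0 0 0 0 0.4"

```text
time_s: 10.9
position: [564.8, -5.7, 97.8]
orientation: [0.705, 0.061, 0.704, -0.061]
ft_force: [-0.2, -0.3, 0.8]
gripper_width: 51.0
```

move_arm:
  increments: "0 0 0 0 0 0 0.5;0 0 0 0 0 0 0.6;0 0 0 0 0 0 0.8;0 0 0 0 0 0 1;0 0 0 0 0 0 1"

```text
time_s: 11.4
position: [565.4, -5.9, 98.6]
orientation: [0.705, 0.061, 0.703, -0.061]
ft_force: [0.1, -0.4, 4.1]
gripper_width: 40.6
```

move_arm:
  increments: "-0.005 0 0 0 0 0 1;-0.015 0 0 0 0 0 1;-0.03 0 0 0 0 0 1;-0.045 0 0 0 0 0 1;-0.06 0 0 0 0 0 1;-0.07 0 0 0 0 0 1;-0.075 0 0 0 0 0 1;-0.075 0 0 0 0 0 1"

```text
time_s: 12.2
position: [565.6, -5.9, 174.7]
orientation: [0.706, 0.061, 0.703, -0.061]
ft_force: [-0.6, 0.5, -1.3]
gripper_width: 41.6
```

```bash
python3 -c "
from m import *
go(568,276,170,80)"
```

```text
d [ 0.0046  0.2781 -0.0464] rv [ 0.0009  0.0049 -0.0003] |d| 282 j [-0.19  0.1   1.9   0.    1.14 -1.59] w 41.6 F [-0.6038  0.4549 -1.2768] t 12.2
```

move_arm:
  increments: "0 0.01 -0.002 0 0 0 1;0 0.035 -0.006 0 0 0 1;0 0.07 -0.012 0 0 0 1;0.001 0.105 -0.018 0 0 0 1;0.002 0.14 -0.024 0 0 0 1;0.003 0.175 -0.03 0 0.003 0 1;0.004 0.21 -0.035 0 0.005 0 1;0.0046 0.24 -0.04 0 0.005 0 1;0.0046 0.263 -0.044 0 0.005 0 1;0.0046 0.275 -0.046 0 0.005 0 1"

```text
time_s: 13.2
position: [566.6, 275.2, 168.7]
orientation: [0.704, 0.06, 0.705, -0.061]
ft_force: [0.0, 0.0, -2.2]
gripper_width: 41.4
```

move_arm:
  increments: "0 0.006 -0.001 0 0 0 1;0.012 0.006 -0.001 0 0 0 1;0.03 0.006 -0.001 0 0 0 1;0.048 0.006 -0.001 0 0 0 1;0.062 0.006 -0.001 0 0 0 1;0.07 0.006 -0.001 0 0 0 1;0.073 0.006 -0.001 0 0 0 1"

```text
time_s: 13.9
position: [565.9, 280.5, 94.1]
orientation: [0.703, 0.06, 0.706, -0.061]
ft_force: [-0.9, 0.0, -1.2]
gripper_width: 41.2
```

move_arm:
  increments: "0.002 0 0 0 -0.004 0 1;0.0035 0 0 0 -0.004 0 1;0.0045 0 0 0 -0.004 0 1;0.0055 0 0 0 -0.004 0 1"

```text
time_s: 14.3
position: [566.6, 280.6, 90.6]
orientation: [0.705, 0.06, 0.704, -0.061]
ft_force: [-2.7, -1.0, 9.1]
gripper_width: 41.1
```

move_arm:
  increments: "0 0 0 0 0 0 0.5;0 0 0 0 0 0 0.4;0 0 0 0 0 0 0.3;0 0 0 0 0 0 0.15;0 0 0 0 0 0 0.1;-0.01 0 0 0 0 0 0.05;-0.03 0 0 0 0 0 0;-0.055 0 0 0 0 0 0;-0.08 0 0 0 0 0 0;-0.1 0 0 0 0 0 0"

```text
time_s: 15.3
position: [567.1, 280.9, 193.3]
orientation: [0.706, 0.061, 0.703, -0.061]
ft_force: [1.0, -0.1, -0.1]
gripper_width: 85.3
```

```bash
python3 -c "
from m import *
go(624.8,44.2,190,88)"
```

```text
d [ 0.0037 -0.2234  0.0973] rv [-0.1369  0.0032  0.0004] |d| 244 j [ 0.3   0.23  1.72 -0.    1.19 -1.1 ] w 85.3 F [ 0.9717 -0.0638 -0.0846] t 15.3
```

move_arm:
  increments: "0 -0.02 0.01 0 0 0 0;0 -0.055 0.025 -0.02 0 0 0;0 -0.095 0.04 -0.04 0 0 0;0.002 -0.135 0.06 -0.07 0.002 0 0;0.003 -0.17 0.075 -0.1 0.003 0 0;0.003 -0.2 0.088 -0.12 0.003 0 0;0.0037 -0.217 0.095 -0.1369 0.0032 0 0;0.0037 -0.2234 0.0973 -0.1369 0.0032 0 0;0.0037 -0.2234 0.0973 -0.1369 0.0032 0 0"

```text
time_s: 16.2
position: [625.0, 43.6, 190.5]
orientation: [0.707, 0.013, 0.707, -0.013]
ft_force: [0.7, -0.1, -0.4]
gripper_width: 85.4
```

```bash
python3 -c "
from m import *
c=optics.camera('side');W=cloud(c)
for nm,x,y,r,z0,z1 in [('stump',566,280,40,125,150),('post',461,278,40,125,150),('dish',622,45,36,38,50)]:
  P=sel(W,x,y,r,z0,z1);print(nm,len(P),np.median(P,0),rect(P),circ(P))
go(624.8,44.2,24,88)"
```

```text
stump 548 [563.5516 283.585  134.1764] (array([564.8, 279.9]), array([40.5, 41.3]), 19.3) (array([565.3, 279.6]), 42.7)
post 620 [459.3932 281.8968 134.1752] (array([460.5, 277.8]), array([38.7, 37.6]), 78.3) (array([460.5, 278.1]), 49.6)
dish 262 [622.242   47.7891  44.6474] (array([622.7,  42.8]), array([58.7, 59.1]), 1.1) (array([622.9,  43.3]), 61.7)
d [ 0.1664 -0.0003 -0.    ] rv [-0.0006  0.0003 -0.0001] |d| 166 j [-0.09  0.22  1.74  0.    1.19 -1.63] w 84.9 F [ 0.409  -0.9241 -0.1205] t 16.25
```

move_arm:
  increments: "0.015 0 0 0 0 0 0;0.045 0 0 0 0 0 0;0.08 0 0 0 0 0 0;0.11 0 0 0 0 0 0;0.135 0 0 0 0 0 0;0.155 0 0 0 0 0 0;0.17 0 0 0 0 0 0;0.177 0 0 0 0 0 0;0.1795 0 0 0 0 0 0.05;0.1795 0 0 0 0 0 0.1"
  grip_force: 30

```text
time_s: 17.25
position: [625.2, 44.7, 11.3]
orientation: [0.707, 0.012, 0.707, -0.012]
ft_force: [0.2, -0.1, 0.4]
gripper_width: 76.7
```

move_arm:
  increments: "0 0 0 0 0 0 0.2;0 0 0 0 0 0 0.25;0 0 0 0 0 0 0.3;0 0 0 0 0 0 0.4;0 0 0 0 0 0 0.6;0 0 0 0 0 0 0.6"

```text
time_s: 17.85
position: [626.2, 44.6, 12.6]
orientation: [0.708, 0.012, 0.706, -0.013]
ft_force: [-0.5, -1.0, 5.4]
gripper_width: 58.4
```

move_arm:
  increments: "-0.004 0 0 0 0 0 0.7;-0.012 0 0 0 0 0 0.7;-0.025 0 0 0 0 0 0.7;-0.045 0 0 0 0 0 0.7;-0.065 0 0 0 0 0 0.7;-0.08 0 0 0 0 0 0.7;-0.09 0 0 0 0 0 0.7;-0.09 0 0 0 0 0 0.7"

```text
time_s: 18.65
position: [627.1, 44.5, 104.7]
orientation: [0.709, 0.012, 0.705, -0.013]
ft_force: [0.4, 0.6, -0.4]
gripper_width: 58.5
```

```bash
python3 -c "
from m import *
c=optics.camera('side');W=cloud(c);save(c,'dishlift');P=sel(W,626,44,40,90,140);b=cv2.imread('pics/dishlift.png')[100:280,140:340];cv2.imwrite('pics/dl.png',cv2.resize(b,None,fx=2.5,fy=2.5))
go(568,-263,100,88)"
```

```text
d [ 0.0031 -0.3094 -0.0474] rv [-0.0003  0.0045  0.0003] |d| 313 j [-0.09  0.31  1.79 -0.    1.03 -1.63] w 58.3 F [ 0.0202  0.4689 -1.4129] t 18.7
```

View pics/dl.png

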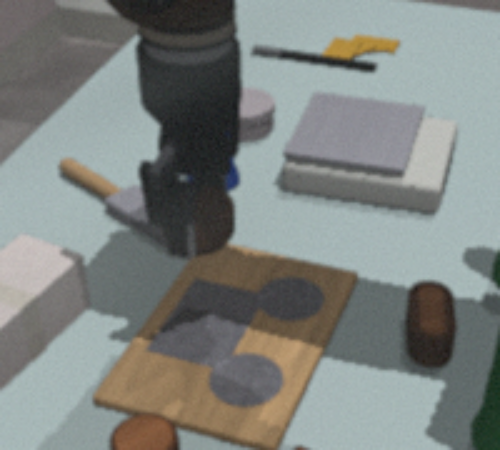

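move_arm:
  increments: "0 -0.012 -0.002 0 0 0 0.7;0 -0.04 -0.006 0 0 0 0.7;0 -0.08 -0.012 0 0 0 0.7;0 -0.12 -0.018 0 0.001 0 0.7;0.001 -0.16 -0.025 0 0.002 0 0.7;0.002 -0.2 -0.031 0 0.004 0 0.7;0.003 -0.24 -0.036 0 0.0045 0 0.7;0.003 -0.275 -0.041 0 0.0045 0 0.7;0.003 -0.298 -0.045 0 0.0045 0 0.7;0.003 -0.309 -0.0465 0 0.0045 0 0.7"

```text
time_s: 19.7
position: [567.2, -265.0, 98.7]
orientation: [0.706, 0.014, 0.708, -0.013]
ft_force: [0.5, 0.2, -1.2]
gripper_width: 58.4
```

```bash
python3 -c "
from m import *
go(569,-263.6,52,88)"
```

```text
d [0.0467 0.0014 0.0019] rv [-0.0032 -0.0021 -0.0006] |d| 47 j [-0.6   0.32  1.79 -0.    1.03 -2.13] w 58.4 F [ 0.4822  0.169  -1.1722] t 19.7
```

move_arm:
  increments: "0.005 0.0014 0.0019 -0.003 -0.002 0 0.7;0.015 0.0014 0.0019 -0.003 -0.002 0 0.7;0.027 0.0014 0.0019 -0.003 -0.002 0 0.7;0.037 0.0014 0.0019 -0.003 -0.002 0 0.7;0.042 0.0014 0.0019 -0.003 -0.002 0 0.7;0.0445 0.0014 0.0019 -0.003 -0.002 0 0.7;0.046 0.0014 0.0019 -0.003 -0.002 0 0.7;0.047 0.0014 0.0019 -0.003 -0.002 0 0.7"

```text
time_s: 20.5
position: [569.4, -263.8, 52.1]
orientation: [0.707, 0.012, 0.707, -0.012]
ft_force: [0.2, 0.3, -0.5]
gripper_width: 58.1
```

move_arm:
  increments: "0.001 0 0 0 0 0 0.7;0.002 0 0 0 0 0 0.7"

```text
time_s: 20.7
position: [569.7, -264.0, 50.6]
orientation: [0.708, 0.012, 0.706, -0.013]
ft_force: [0.5, -0.4, -0.1]
gripper_width: 58.3
```

move_arm:
  increments: "0.001 0 0 0 0 0 0.7;0.002 0 0 0 0 0 0.7;0.0025 0 0 0 0 0 0.7"

```text
time_s: 21.0
position: [569.7, -264.0, 50.5]
orientation: [0.707, 0.012, 0.707, -0.012]
ft_force: [-6.3, 3.6, 11.6]
gripper_width: 58.0
```

Contact; I'll release.

move_arm:
  increments: "0 0 0 0 0 0 0.25;0 0 0 0 0 0 0.2;0 0 0 0 0 0 0.1;0 0 0 0 0 0 0;0 0 0 0 0 0 0;-0.01 0 0 0 0 0 0;-0.03 0 0 0 0 0 0;-0.06 0 0 0 0 0 0;-0.09 0 0 0 0 0 0;-0.11 0 0 0 0 0 0"

```text
time_s: 22.0
position: [570.7, -264.6, 164.0]
orientation: [0.708, 0.012, 0.706, -0.013]
ft_force: [-0.3, -1.0, 0.5]
gripper_width: 85.5
```

```bash
python3 -c "
from m import *
go(434,-9.2,160,14)
c=optics.camera('side');W=cloud(c)
P=sel(W,568,-263,50,78,92);print(len(P),np.median(P,0),rect(P),circ(P))
P=sel(W,568,-263,110,45,58);print('pan',rect(P))"
```

```text
d [ 0.003   0.2506 -0.1455] rv [ 1.2918  0.0045 -0.0006] |d| 290 j [-0.6   0.25  1.75  0.    1.14 -2.13] w 85.5 F [-0.2693 -0.9589  0.5421] t 22.0
140 [ 568.2578 -259.1704   82.873 ] (array([ 566.8, -262. ]), array([59.4, 57.5]), 87.4) (array([ 567. , -262.2]), 61.4)
pan (array([ 565.4, -264. ]), array([130. , 144.5]), 2.4)
```

move_arm:
  increments: "0 0.015 -0.01 0.05 0 0 0;0 0.04 -0.025 0.15 0 0 0;0 0.07 -0.04 0.29 0 0 0;0 0.1 -0.058 0.43 0 0 0;0.001 0.13 -0.075 0.57 0 0 0;0.001 0.16 -0.092 0.71 0 0 0;0.002 0.185 -0.107 0.85 0.002 0 0;0.003 0.21 -0.12 0.98 0.003 0 0;0.003 0.23 -0.133 1.1 0.004 0 0;0.003 0.244 -0.142 1.2 0.004 0 0"

```text
time_s: 23.05
position: [437.7, -15.5, 161.8]
orientation: [0.578, 0.411, 0.574, -0.41]
ft_force: [0.1, 0.0, -0.3]
gripper_width: 85.4
```

```bash
python3 -c "
from m import *
go(434,-9.2,100,14)"
```

```text
d [ 0.0618 -0.0017 -0.0074] rv [ 0.0882  0.0041 -0.0038] |d| 62 j [-0.27 -0.19  2.2  -0.    1.12 -0.6 ] w 85.4 F [ 0.0976  0.0062 -0.2537] t 23.05
```

move_arm:
  increments: "0.01 -0.001 -0.003 0.03 0.002 -0.002 0;0.03 -0.0017 -0.0074 0.06 0.004 -0.004 0;0.05 -0.0017 -0.0074 0.0882 0.004 -0.004 0;0.0618 -0.0017 -0.0074 0.0882 0.004 -0.004 0;0.0618 -0.0017 -0.0074 0.0882 0.004 -0.004 0"

```text
time_s: 23.55
position: [432.5, -8.9, 98.2]
orientation: [0.556, 0.434, 0.559, -0.436]
ft_force: [0.2, -0.1, 0.3]
gripper_width: 85.4
```

```bash
python3 -c "
from m import *
go(434,-9.2,2,14)
c=optics.camera('side');W=cloud(c);save(c,'blk')
P=sel(W,434,-9,55,22,40);print(rect(P))"
```

```text
d [0.0961 0.0018 0.0008] rv [ 0.0007 -0.0019  0.0039] |d| 96 j [-0.26 -0.1   2.26 -0.    0.99 -0.5 ] w 85.4 F [ 0.1762 -0.1039  0.2803] t 23.55
(array([432.6, -10.2]), array([40.4, 82.1]), 14.5)
```

move_arm:
  increments: "0.01 0.0015 0.0005 0 0 0 0;0.03 0.0015 0.0005 0 0 0 0;0.055 0.0015 0.0005 0 0 0 0;0.075 0.0015 0.0005 0 0 0 0;0.09 0.0015 0.0005 0 0 0 0;0.097 0.0015 0.0005 0 0 0 0;0.098 0.0015 0.0005 0 0 0 0.05;0.098 0.0015 0.0005 0 0 0 0.2;0.098 0.0015 0.0005 0 0 0 0.3;0.098 0.0015 0.0005 0 0 0 0.4"
  grip_force: 50

```text
time_s: 24.6
position: [435.6, -9.5, 2.3]
orientation: [0.557, 0.435, 0.557, -0.435]
ft_force: [0.4, -0.8, 1.1]
gripper_width: 51.5
```

move_arm:
  increments: "0 0 0 0 0 0 0.5;0 0 0 0 0 0 0.55;0 0 0 0 0 0 0.65;0 0 0 0 0 0 0.65;0 0 0 0 0 0 0.65"

```text
time_s: 25.1
position: [436.3, -9.6, 3.0]
orientation: [0.558, 0.435, 0.557, -0.435]
ft_force: [-1.1, 0.0, 6.0]
gripper_width: 39.5
```

move_arm:
  increments: "-0.004 0 0 0 0 0 0.65;-0.012 0 0 0 0 0 0.65;-0.025 0 0 0 0 0 0.65;-0.04 0 0 0 0 0 0.65;-0.052 0 0 0 0 0 0.65;-0.06 0 0 0 0 0 0.65;-0.06 0 0 0 0 0 0.65"

```text
time_s: 25.8
position: [437.2, -9.8, 64.4]
orientation: [0.559, 0.436, 0.556, -0.435]
ft_force: [0.2, -0.5, -0.6]
gripper_width: 39.6
```

```bash
python3 -c "
from m import *
go(623,44.8,65,-2.1)"
```

```text
d [ 0.      0.1935 -0.0079] rv [ 0.2817  0.0016 -0.0037] |d| 194 j [-0.26 -0.03  2.27 -0.    0.9  -0.5 ] w 39.6 F [ 0.2351 -0.5215 -0.6326] t 25.8
```

move_arm:
  increments: "0 0.01 0 0.02 0 0 0.65;0 0.03 -0.001 0.06 0 0 0.65;0 0.06 -0.002 0.1 0 0 0.65;0 0.09 -0.003 0.14 0 -0.002 0.65;0 0.12 -0.005 0.18 0.001 -0.003 0.65;0 0.15 -0.006 0.22 0.0016 -0.0037 0.65;0 0.172 -0.007 0.25 0.0016 -0.0037 0.65;0 0.187 -0.0075 0.275 0.0016 -0.0037 0.65;0 0.1935 -0.0079 0.2817 0.0016 -0.0037 0.65;0 0.1935 -0.0079 0.2817 0.0016 -0.0037 0.65"

```text
time_s: 26.8
position: [622.9, 44.9, 64.2]
orientation: [-0.491, -0.509, -0.491, 0.509]
ft_force: [0.0, -0.4, -1.2]
gripper_width: 39.0
```

```bash
cat > b.py <<'E'
from m import *
def board(n,z0,z1):
    c=optics.camera(n);W=cloud(c);X,Y,Z=W[...,0],W[...,1],W[...,2]
    hsv=cv2.cvtColor(c['pixels'],cv2.COLOR_RGB2HSV).astype(int)
    m=(abs(X-600)<110)&(abs(Y-45)<140)&(Z>6)&(Z<18)&(hsv[...,0]<30)&(hsv[...,1]>60)
    _,lab,st,_=cv2.connectedComponentsWithStats(m.astype(np.uint8),connectivity=4)
    P=W[lab==1+st[1:,4].argmax()];r=rect(P);print(n,'board',r)
    P=sel(W,623,45,55,z0,z1);print('block',len(P),np.median(P[:,2]) if len(P) else 0,rect(P) if len(P) else 0)
    return c,W
E
python3 -c "
from b import *
c,W=board('side',75,98);save(c,'bl2');cv2.imwrite('pics/bl2c.png',cv2.resize(cv2.imread('pics/bl2.png')[120:300,140:340],None,fx=2,fy=2))
go(623,44.8,17,-2.1)"
```

```text
side board (array([593.8,  46.1]), array([228.8, 158.3]), 87.7)
block 572 92.724827379385 (array([623.7,  50.4]), array([61.3, 62.5]), 55.3)
d [ 0.0472  0.0008 -0.0001] rv [0.0005 0.     0.0018] |d| 47 j [-0.09  0.36  1.81 -0.    0.97 -0.05] w 39.6 F [-0.5547  0.5784 -0.654 ] t 26.85
```

View pics/bl2c.png

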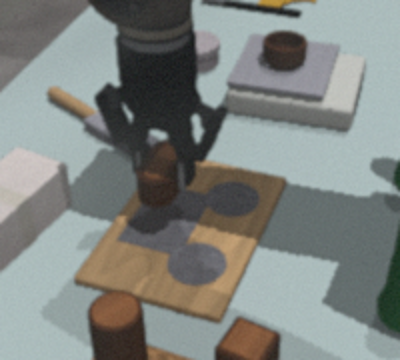

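move_arm:
  increments: "0.008 0.0008 0 0 0 0 0.65;0.02 0.0008 0 0 0 0 0.65;0.032 0.0008 0 0 0 0 0.65;0.041 0.0008 0 0 0 0 0.65;0.046 0.0008 0 0 0 0 0.65;0.048 0.0008 0 0 0 0 0.65;0.049 0.0008 0 0 0 0 0.65;0.05 0.0008 0 0 0 0 0.65"

```text
time_s: 27.65
position: [623.2, 44.7, 15.2]
orientation: [-0.49, -0.508, -0.491, 0.509]
ft_force: [-4.4, 0.2, 7.1]
gripper_width: 39.5
```

move_arm:
  increments: "0.001 0 0 0 0 0 0.65;0.002 0 0 0 0 0 0.65"

```text
time_s: 27.85
position: [623.5, 44.7, 15.1]
orientation: [-0.49, -0.508, -0.492, 0.51]
ft_force: [-8.5, 0.6, 13.9]
gripper_width: 39.3
```

move_arm:
  increments: "0 0 0 0 0 0 0.5;0 0 0 0 0 0 0.4;0 0 0 0 0 0 0.25;0 0 0 0 0 0 0.1;0 0 0 0 0 0 0;-0.01 0 0 0 0 0 0;-0.035 0 0 0 0 0 0;-0.07 0 0 0 0 0 0;-0.11 0 0 0 0 0 0;-0.15 0 0 0 0 0 0"

```text
time_s: 28.85
position: [623.6, 44.8, 167.1]
orientation: [-0.49, -0.508, -0.492, 0.51]
ft_force: [0.4, -0.8, 0.1]
gripper_width: 85.5
```

```bash
python3 -c "
from b import *
board('side',38,50)
go(567,280.5,200,80)"
```

```text
side board (array([594. ,  47.1]), array([227.5, 158.5]), 87.8)
block 446 44.22185810305473 (array([621.3,  43.5]), array([82.4, 40.9]), 89.4)
d [-0.0248 -0.0692 -0.2336] rv [-1.4318  0.0091 -0.0087] |d| 245 j [-0.09  0.23  1.75 -0.    1.15 -0.05] w 85.3 F [ 3.4457 -0.1932  4.9816] t 28.9
```

move_arm:
  increments: "-0.01 -0.005 -0.015 -0.08 0 0 0;-0.02 -0.015 -0.045 -0.22 0 0 0;-0.025 -0.024 -0.08 -0.36 0 0 0;-0.025 -0.033 -0.11 -0.5 0.002 -0.002 0;-0.025 -0.042 -0.14 -0.64 0.004 -0.004 0;-0.025 -0.05 -0.17 -0.78 0.005 -0.005 0;-0.025 -0.058 -0.195 -0.92 0.006 -0.006 0;-0.025 -0.064 -0.215 -1.06 0.007 -0.007 0;-0.025 -0.068 -0.228 -1.2 0.008 -0.008 0;-0.025 -0.0692 -0.2336 -1.33 0.009 -0.009 0"

```text
time_s: 29.9
position: [566.4, 282.0, 200.7]
orientation: [0.701, 0.095, 0.701, -0.095]
ft_force: [0.1, 0.1, 0.2]
gripper_width: 85.5
```

```bash
python3 -c "
from b import *
c,W=board('top',36,52);save(c,'top3')
board('side',36,52)
P=sel(W,568,-263,50,78,92);print('dish',len(P),rect(P),circ(P));P=sel(W,568,-263,110,45,58);print('pan',rect(P))
go(567,280.5,200,80)"
```

```text
top board (array([597.9,  46.2]), array([228.2, 158.9]), 87.8)
block 584 43.65760891731287 (array([624.1,  46.8]), array([78.4, 41.2]), 88.8)
side board (array([594.1,  46.4]), array([228.5, 158.4]), 87.5)
block 397 44.09031080398552 (array([620. ,  44.6]), array([81.4, 39.6]), 85.8)
dish 250 (array([ 569.7, -261.6]), array([58.2, 58.4]), 25.0) (array([ 569.7, -261.6]), 60.0)
pan (array([ 568.8, -262.5]), array([130.5, 140.4]), 2.5)
d [ 0.0006 -0.0008  0.0006] rv [-0.1004  0.0003 -0.0007] |d| 1 j [ 0.3   0.22  1.71  0.    1.21 -1.  ] w 85.3 F [ 0.1026  0.0402 -0.202 ] t 30.0
```

View pics/top3.png

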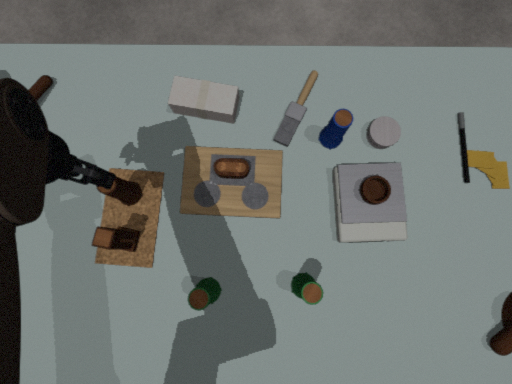

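The picture shows the block on the felt at (232,168), the dish on the pan at (375,189), and both tall pieces standing on the mat. The block is within about 1 mm of the spot and the dish within about 1 mm of the pan middle. Next is the stump's return.

```bash
python3 -c "
from b import *
go(566.8,280.7,89.5,80.1)"
```

```text
d [ 0.1111 -0.0008  0.0003] rv [-0.1021  0.0003 -0.0007] |d| 111 j [ 0.3   0.22  1.71  0.    1.21 -1.  ] w 85.3 F [ 0.1026  0.0402 -0.202 ] t 30.0
```

move_arm:
  increments: "0.01 -0.0008 0.0003 -0.07 0 0 0;0.02 -0.0008 0.0003 -0.1021 0 0 0;0.04 -0.0008 0.0003 -0.1021 0 0 0;0.065 -0.0008 0.0003 -0.1021 0 0 0;0.09 -0.0008 0.0003 -0.1021 0 0 0;0.105 -0.0008 0.0003 -0.1021 0 0 0;0.111 -0.0008 0.0003 -0.1021 0 0 0;0.111 -0.0008 0.0003 -0.1021 0 0 0.1;0.111 -0.0008 0.0003 -0.1021 0 0 0.25;0.111 -0.0008 0.0003 -0.1021 0 0 0.4"
  grip_force: 60

```text
time_s: 31.0
position: [567.9, 281.0, 91.4]
orientation: [0.706, 0.062, 0.703, -0.06]
ft_force: [0.6, -0.1, -0.2]
gripper_width: 51.9
```

move_arm:
  increments: "0 0 0 0 0 0 0.5;0 0 0 0 0 0 0.6;0 0 0 0 0 0 0.8;0 0 0 0 0 0 1;0 0 0 0 0 0 1"

```text
time_s: 31.5
position: [568.5, 281.3, 92.5]
orientation: [0.706, 0.062, 0.703, -0.06]
ft_force: [-0.8, -0.1, 5.3]
gripper_width: 41.1
```

move_arm:
  increments: "-0.005 0 0 0 0 0 1;-0.015 0 0 0 0 0 1;-0.03 0 0 0 0 0 1;-0.05 0 0 0 0 0 1;-0.07 0 0 0 0 0 1;-0.08 0 0 0 0 0 1;-0.085 0 0 0 0 0 1;-0.085 0 0 0 0 0 1"

```text
time_s: 32.3
position: [568.3, 281.1, 178.2]
orientation: [0.706, 0.062, 0.702, -0.06]
ft_force: [-0.2, -0.7, -1.8]
gripper_width: 40.9
```

```bash
python3 -c "
from b import *
go(567.2,-6.3,178,80)"
```

```text
d [-0.0005 -0.2833  0.0484] rv [ 0.0014  0.0055 -0.0034] |d| 287 j [ 0.3   0.24  1.73  0.    1.16 -1.1 ] w 40.9 F [-0.2269 -0.6575 -1.7812] t 32.3
```

move_arm:
  increments: "0 -0.01 0.002 0 0 0 1;0 -0.035 0.006 0 0 0 1;0 -0.07 0.012 0 0 0 1;0 -0.105 0.018 0 0.001 -0.001 1;0 -0.14 0.024 0 0.003 -0.002 1;0 -0.175 0.03 0 0.005 -0.003 1;0 -0.21 0.036 0 0.0055 -0.0034 1;0 -0.243 0.042 0.001 0.0055 -0.0034 1;0 -0.267 0.046 0.0014 0.0055 -0.0034 1;0 -0.28 0.0482 0.0014 0.0055 -0.0034 1"

```text
time_s: 33.3
position: [566.6, -5.3, 176.3]
orientation: [0.704, 0.062, 0.705, -0.063]
ft_force: [0.6, 0.2, -1.7]
gripper_width: 41.0
```

```bash
python3 -c "
from b import *
go(567.2,-6.3,102,80)"
```

```text
d [ 0.0743 -0.0008  0.0009] rv [-0.0024 -0.0023  0.0005] |d| 74 j [-0.19  0.1   1.89 -0.    1.15 -1.58] w 41.0 F [ 0.5876  0.2492 -1.7486] t 33.3
```

move_arm:
  increments: "0.01 -0.0008 0.0009 -0.002 -0.002 0 1;0.028 -0.0008 0.0009 -0.002 -0.002 0 1;0.045 -0.0008 0.0009 -0.002 -0.002 0 1;0.06 -0.0008 0.0009 -0.002 -0.002 0 1;0.069 -0.0008 0.0009 -0.002 -0.002 0 1;0.072 -0.0008 0.0009 -0.002 -0.002 0 1;0.074 -0.0008 0.0009 -0.002 -0.002 0 1;0.0745 -0.0008 0.0009 -0.002 -0.002 0 1"

```text
time_s: 34.1
position: [567.7, -6.2, 102.3]
orientation: [0.705, 0.061, 0.704, -0.062]
ft_force: [0.4, 0.3, -0.5]
gripper_width: 41.3
```

```bash
python3 -c "
from b import *
go(567.3,-6.3,100,80)"
```

```text
d [ 0.0023 -0.0002 -0.0003] rv [-0.0001  0.0007  0.0005] |d| 2 j [-0.19  0.19  1.94 -0.    1.01 -1.59] w 41.3 F [ 0.4455  0.2663 -0.5415] t 34.1
```

move_arm:
  increments: "0.001 0 -0.0005 0 0 0 1;0.002 0 -0.0005 0 0 0 1;0.003 0 -0.0005 0 0 0 1;0.0035 0 -0.0005 0 0 0 1"

```text
time_s: 34.5
position: [568.0, -6.3, 100.6]
orientation: [0.705, 0.061, 0.704, -0.062]
ft_force: [-2.4, 0.5, 6.9]
gripper_width: 41.4
```

move_arm:
  increments: "0 0 0 0 0 0 0.5;0 0 0 0 0 0 0.4;0 0 0 0 0 0 0.3;0 0 0 0 0 0 0.15;0 0 0 0 0 0 0.1;-0.01 0 0 0 0 0 0.05;-0.03 0 0 0 0 0 0;-0.055 0 0 0 0 0 0;-0.08 0 0 0 0 0 0;-0.1 0 0 0 0 0 0"

```text
time_s: 35.5
position: [568.3, -6.3, 203.1]
orientation: [0.706, 0.061, 0.703, -0.062]
ft_force: [-0.6, -0.0, -0.1]
gripper_width: 85.6
```

```bash
python3 -c "
from b import *
go(462.2,278.1,190,78)"
```

```text
d [ 0.0123  0.2616 -0.154 ] rv [0.0348 0.0046 0.0004] |d| 304 j [-0.19  0.08  1.87 -0.    1.19 -1.59] w 85.6 F [-0.5685 -0.0164 -0.0901] t 35.5
```

move_arm:
  increments: "0 0.02 -0.012 0 0 0 0;0 0.055 -0.033 0 0 0 0;0.002 0.095 -0.056 0.01 0 0 0;0.004 0.135 -0.08 0.02 0.002 0 0;0.006 0.175 -0.103 0.03 0.004 0 0;0.008 0.21 -0.124 0.0348 0.0046 0 0;0.01 0.238 -0.14 0.0348 0.0046 0 0;0.012 0.255 -0.15 0.0348 0.0046 0 0;0.0123 0.2616 -0.154 0.0348 0.0046 0 0;0.0123 0.2616 -0.154 0.0348 0.0046 0 0"

```text
time_s: 36.5
position: [462.0, 278.6, 190.5]
orientation: [0.704, 0.073, 0.703, -0.073]
ft_force: [-0.1, -0.6, 0.3]
gripper_width: 85.5
```

```bash
python3 -c "
from b import *
for n in ('top','side'):
  c,W=board(n,36,52);P=sel(W,564,-7,40,135,150);print('stump',len(P),np.median(P,0),rect(P),circ(P))
  save(c,n+'4')
go(462.2,278.1,88.5,78)"
```

```text
top board (array([598. ,  46.4]), array([228.6, 159.3]), 87.9)
block 581 43.4711352365847 (array([624.3,  46.5]), array([78.5, 40.5]), 87.5)
stump 366 [567.3595  -5.4097 141.5864] (array([567.8,  -4.6]), array([39.4, 40.4]), 0.4) (array([567.5,  -4.9]), 41.5)
side board (array([606.8,  46.7]), array([229.3, 132.7]), 88.2)
block 452 44.206117008081094 (array([621.2,  44.6]), array([80.9, 40.3]), 87.5)
stump 0 [nan nan nan] (array([0., 0.]), array([0., 0.]), 0.0) (array([0., 0.]), 0.0)
d [ 0.1019  0.0006 -0.0006] rv [-0.0004  0.0008  0.0005] |d| 102 j [ 0.35  0.03  1.95 -0.    1.17 -1.01] w 85.2 F [ 0.7344 -0.53    0.5757] t 36.6
  return _methods._mean(a, axis=axis, dtype=dtype,
  ret = um.true_divide(
```

move_arm:
  increments: "0.015 0.0006 -0.0006 0 0 0 0;0.04 0.0006 -0.0006 0 0 0 0;0.065 0.0006 -0.0006 0 0 0 0;0.085 0.0006 -0.0006 0 0 0 0;0.097 0.0006 -0.0006 0 0 0 0;0.102 0.0006 -0.0006 0 0 0 0;0.102 0.0006 -0.0006 0 0 0 0.1;0.102 0.0006 -0.0006 0 0 0 0.2;0.102 0.0006 -0.0006 0 0 0 0.35;0.102 0.0006 -0.0006 0 0 0 0.45"

```text
time_s: 37.6
position: [462.9, 278.4, 89.4]
orientation: [0.704, 0.074, 0.702, -0.074]
ft_force: [-0.2, -0.3, -0.2]
gripper_width: 47.0
```

move_arm:
  increments: "0 0 0 0 0 0 0.5;0 0 0 0 0 0 0.6;0 0 0 0 0 0 0.8;0 0 0 0 0 0 1;0 0 0 0 0 0 1"

```text
time_s: 38.1
position: [463.4, 278.4, 90.3]
orientation: [0.704, 0.074, 0.702, -0.074]
ft_force: [-1.6, -2.0, 5.6]
gripper_width: 37.4
```

move_arm:
  increments: "-0.005 0 0 0 0 0 1;-0.015 0 0 0 0 0 1;-0.03 0 0 0 0 0 1;-0.05 0 0 0 0 0 1;-0.07 0 0 0 0 0 1;-0.08 0 0 0 0 0 1;-0.085 0 0 0 0 0 1;-0.085 0 0 0 0 0 1"

```text
time_s: 38.9
position: [463.3, 278.5, 175.9]
orientation: [0.705, 0.074, 0.702, -0.074]
ft_force: [0.1, 0.2, -1.6]
gripper_width: 37.1
```

```bash
python3 -c "
from b import *
go(567,104,176,78)"
```

```text
d [ 0.0004 -0.1492  0.1377] rv [-0.      0.0045 -0.0014] |d| 203 j [ 0.35  0.04  1.96 -0.    1.14 -1.01] w 37.1 F [ 0.117  0.155 -1.58 ] t 38.9
```

move_arm:
  increments: "0 -0.01 0.009 0 0 0 1;0 -0.03 0.028 0 0 0 1;0 -0.055 0.051 0 0 0 1;0 -0.08 0.074 0 0.001 0 1;0 -0.105 0.097 0 0.003 -0.001 1;0 -0.127 0.117 0 0.0045 -0.0014 1;0 -0.142 0.131 0 0.0045 -0.0014 1;0 -0.149 0.1377 0 0.0045 -0.0014 1;0 -0.1492 0.1377 0 0.0045 -0.0014 1;0 -0.1492 0.1377 0 0.0045 -0.0014 1"

```text
time_s: 39.9
position: [566.3, 104.1, 175.6]
orientation: [0.703, 0.074, 0.704, -0.074]
ft_force: [-0.3, -0.4, -2.2]
gripper_width: 37.2
```

```bash
python3 -c "
from b import *
go(567,104,100,78)"
```

```text
d [0.0756 0.     0.0008] rv [-0.0002 -0.0018  0.    ] |d| 76 j [ 0.01  0.12  1.87  0.    1.15 -1.36] w 37.2 F [-0.3414 -0.4204 -2.2136] t 39.9
```

move_arm:
  increments: "0.01 0 0.0008 0 -0.002 0 1;0.028 0 0.0006 0 -0.002 0 1;0.045 0 0.0004 0 -0.002 0 1;0.06 0 0.0002 0 -0.002 0 1;0.069 0 0 0 -0.002 0 1;0.073 0 0 0 -0.002 0 1;0.075 0 0 0 -0.002 0 1;0.076 0 0 0 -0.002 0 1"

```text
time_s: 40.7
position: [566.7, 104.3, 100.1]
orientation: [0.704, 0.074, 0.703, -0.074]
ft_force: [0.0, -0.2, -1.4]
gripper_width: 37.5
```

move_arm:
  increments: "0.001 0 0 0 0 0 1;0.002 0 0 0 0 0 1;0.003 0 0 0 0 0 1"

```text
time_s: 41.0
position: [567.3, 104.2, 98.3]
orientation: [0.704, 0.074, 0.702, -0.074]
ft_force: [-1.1, -1.4, 6.1]
gripper_width: 37.4
```

move_arm:
  increments: "0 0 0 0 0 0 0.5;0 0 0 0 0 0 0.4;0 0 0 0 0 0 0.3;0 0 0 0 0 0 0.15;0 0 0 0 0 0 0.1;-0.01 0 0 0 0 0 0.05;-0.03 0 0 0 0 0 0;-0.055 0 0 0 0 0 0;-0.08 0 0 0 0 0 0;-0.1 0 0 0 0 0 0"

```text
time_s: 42.0
position: [567.6, 104.2, 200.9]
orientation: [0.705, 0.074, 0.701, -0.074]
ft_force: [0.1, 0.1, 0.2]
gripper_width: 85.6
```

move_arm:
  increments: "0 0.02 0 0 0 0 0;0 0.05 0 0 0 0 0;0 0.09 0 0 0 0 0;0 0.13 0 0 0 0 0;0 0.17 0 0 0 0 0;0 0.19 0 0 0 0 0;0 0.2 0 0 0 0 0;0 0.2 0 0 0 0 0"

```text
time_s: 42.8
position: [609.2, 300.7, 201.4]
orientation: [0.705, 0.074, 0.701, -0.073]
ft_force: [-0.4, 0.2, 0.0]
gripper_width: 85.4
```

```bash
python3 -c "
from b import *
for n in ('top','side'):
  c,W=board(n,36,52)
  for x,y in((564,-7),(566,104)):
    P=sel(W,x,y,40,135,150)
    if len(P)>5:print(len(P),np.median(P,0),rect(P),circ(P))
  save(c,n+'5')
go(568,-6.3,200,80)"
```

```text
top board (array([597.9,  46.2]), array([228.2, 159.1]), 88.0)
block 584 43.47683143348729 (array([624. ,  46.7]), array([78.3, 41.1]), 89.9)
367 [567.4318  -5.4501 141.646 ] (array([567.6,  -5.3]), array([40.5, 40.6]), 14.1) (array([567.9,  -5. ]), 42.1)
386 [566.5948 104.2249 141.4354] (array([567.4, 104.9]), array([37.8, 38.1]), 78.5) (array([567.2, 104.7]), 50.5)
side board (array([593.9,  46.3]), array([228.1, 157.5]), 87.8)
block 280 44.197133827164635 (array([632.4,  49.5]), array([31.7, 76.9]), 23.3)
217 [563.165   -2.1191 142.2556] (array([563.7,  -6. ]), array([40., 41.]), 19.9) (array([564. ,  -6.2]), 43.6)
310 [562.6519 108.1192 142.0426] (array([564.6, 103.6]), array([39.9, 38.1]), 78.2) (array([564.5, 104.6]), 49.5)
d [ 0.0012 -0.3072  0.0234] rv [-0.0352  0.005  -0.0002] |d| 308 j [ 0.31  0.32  1.6  -0.    1.23 -1.05] w 85.7 F [ 0.4928 -0.6235  0.5205] t 42.9
```

View pics/top5.png

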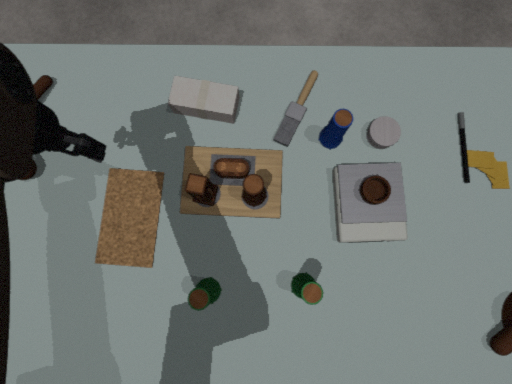

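The picture shows the post at (203,188) and the stump at (254,190) both back on their discs. The post is within 0.5 mm of its start, but the stump is about 2.5 mm off (+2, +1.7), so I'll correct it.

move_arm:
  increments: "0 -0.02 0.001 0 0 0 0;0 -0.055 0.004 0 0 0 0;0 -0.095 0.007 -0.01 0 0 0;0 -0.135 0.01 -0.02 0.002 0 0;0 -0.175 0.013 -0.03 0.004 0 0;0.001 -0.215 0.016 -0.035 0.005 0 0;0.001 -0.25 0.019 -0.035 0.005 0 0;0.001 -0.28 0.021 -0.035 0.005 0 0;0.001 -0.3 0.023 -0.035 0.005 0 0;0.001 -0.307 0.0234 -0.035 0.005 0 0"

```text
time_s: 43.9
position: [567.3, -9.1, 200.5]
orientation: [0.704, 0.063, 0.704, -0.063]
ft_force: [0.1, 0.3, 0.3]
gripper_width: 85.9
```

```bash
python3 -c "
from b import *
go(567.5,-6.3,99,80)"
```

```text
d [ 0.1015  0.0028 -0.0003] rv [-0.0045  0.0003  0.0002] |d| 102 j [-0.19  0.08  1.87 -0.    1.19 -1.59] w 85.9 F [0.0524 0.3161 0.2792] t 43.9
```

move_arm:
  increments: "0 0.0028 0 -0.0045 0 0 0;0.02 0.0028 0 -0.0045 0 0 0"

```text
time_s: 44.1
position: [569.8, -6.6, 183.8]
orientation: [0.707, 0.062, 0.702, -0.062]
ft_force: [0.7, 0.2, 0.9]
gripper_width: 85.1
```

```bash
python3 -c "
from b import *
go(567.5,-6.3,99,80)"
```

```text
d [ 0.0848 -0.0001 -0.0029] rv [-0.0006  0.0073 -0.    ] |d| 85 j [-0.19  0.1   1.89  0.    1.15 -1.59] w 85.1 F [0.6945 0.2105 0.8606] t 44.1
```

move_arm:
  increments: "0.015 0 -0.0025 0 0.004 0 0;0.035 0 -0.0025 0 0.004 0 0;0.055 0 -0.0025 0 0.004 0 0;0.07 0 -0.0025 0 0.004 0 0;0.08 0 -0.0025 0 0.004 0 0;0.084 0 -0.0025 0 0.004 0 0;0.084 0 -0.0025 0 0.004 0 0.1;0.084 0 -0.0025 0 0.004 0 0.2;0.084 0 -0.0025 0 0.004 0 0.3;0.084 0 -0.0025 0 0.004 0 0.4"

```text
time_s: 45.1
position: [568.5, -6.4, 100.6]
orientation: [0.706, 0.062, 0.703, -0.062]
ft_force: [0.2, 0.6, 0.3]
gripper_width: 51.2
```

move_arm:
  increments: "0 0 0 0 0 0 0.5;0 0 0 0 0 0 0.6;0 0 0 0 0 0 0.8;0 0 0 0 0 0 1;0 0 0 0 0 0 1;-0.003 0 0 0 0 0 1;-0.008 0 0 0 0 0 1;-0.01 0 0 0 0 0 1;-0.01 0 0 0 0 0 1"

```text
time_s: 46.0
position: [568.5, -6.3, 110.8]
orientation: [0.706, 0.062, 0.703, -0.062]
ft_force: [0.1, 0.4, -2.1]
gripper_width: 40.9
```

move_arm:
  increments: "0 -0.0019 -0.0018 0 0 0 1;0 -0.0019 -0.0018 0 0 0 1;0.004 -0.0019 -0.0018 0 0 0 1;0.007 -0.0019 -0.0018 0 0 0 1;0.0085 -0.0019 -0.0018 0 0 0 1;0.0095 -0.0019 -0.0018 0 0 0 1;0.0105 -0.0019 -0.0018 0 0 0 1;0.011 -0.0019 -0.0018 0 0 0 1"

```text
time_s: 46.8
position: [566.7, -7.9, 101.4]
orientation: [0.706, 0.062, 0.703, -0.062]
ft_force: [-3.1, 0.8, 8.6]
gripper_width: 41.5
```

move_arm:
  increments: "0 0 0 0 0 0 0.5;0 0 0 0 0 0 0.4;0 0 0 0 0 0 0.3;0 0 0 0 0 0 0.15;0 0 0 0 0 0 0.1;-0.01 0 0 0 0 0 0.05;-0.03 0 0 0 0 0 0;-0.055 0 0 0 0 0 0;-0.08 0 0 0 0 0 0;-0.1 0 0 0 0 0 0"

```text
time_s: 47.8
position: [566.8, -7.9, 204.0]
orientation: [0.707, 0.062, 0.702, -0.062]
ft_force: [0.3, 0.1, 1.6]
gripper_width: 85.6
```

move_arm:
  increments: "0 0.02 0 0 0 0 0;0 0.05 0 0 0 0 0;0 0.09 0 0 0 0 0;0 0.13 0 0 0 0 0;0 0.17 0 0 0 0 0;0 0.21 0 0 0 0 0;0 0.25 0 0 0 0 0;0 0.28 0 0 0 0 0;0 0.295 0 0 0 0 0;0 0.3 0 0 0 0 0"

```text
time_s: 48.8
position: [619.0, 288.7, 204.2]
orientation: [0.707, 0.061, 0.702, -0.061]
ft_force: [0.1, 0.5, -0.3]
gripper_width: 85.7
```

```bash
python3 -c "
from b import *
for n in ('top','side'):
  c,W=board(n,36,52)
  for x,y,z in((564,-7,142),(566,104,142),(568,-263,84)):
    P=sel(W,x,y,40,z-6,z+7)
    if len(P)>5:print(len(P),np.median(P,0),rect(P),circ(P))
  save(c,n+'6')
print(read_state()['time_s'])"
```

```text
top board (array([598.2,  46.5]), array([228.6, 159.7]), 87.9)
block 582 43.527805072918284 (array([623.9,  46.8]), array([78.6, 40.5]), 88.7)
363 [565.3801  -5.8045 141.7178] (array([565.8,  -6.5]), array([39.9, 39.9]), 47.2) (array([566. ,  -6.5]), 41.4)
382 [566.5472 104.3677 141.4835] (array([567.4, 104.7]), array([37.6, 37.9]), 78.0) (array([567.4, 104.8]), 50.1)
255 [ 569.4143 -261.5818   82.5998] (array([ 569.8, -261.5]), array([58.4, 57.9]), 63.1) (array([ 570.3, -261.6]), 60.4)
side board (array([593.8,  46.9]), array([228.1, 158.3]), 87.4)
block 281 44.091345941803525 (array([631.7,  51.2]), array([31.7, 74.5]), 23.3)
213 [561.6491  -3.9281 142.3084] (array([564. ,  -7.5]), array([39.7, 40.8]), 55.9) (array([563.3,  -6.8]), 43.4)
296 [562.6811 107.599  142.1075] (array([563.7, 103.4]), array([39. , 36.9]), 78.8) (array([564.9, 104.1]), 50.1)
136 [ 567.9882 -259.6818   83.0557] (array([ 567.3, -262.3]), array([57.8, 57.2]), 68.3) (array([ 565.8, -263.4]), 61.8)
48.9
```

View pics/side6.png

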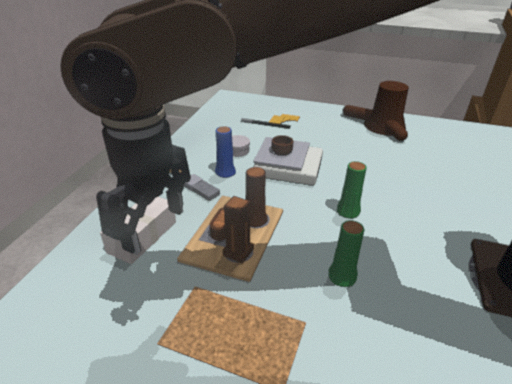

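The picture shows everything upright in its place: post (237,230), stump (256,195), block behind them (218,222) and dish on the pan (283,145). The arm is clear, so I'll hand in.

```bash
python3 -c "
from h import *
print(manip.close_job())"
```

```text
the job is handed in; nothing more can be done
None
```

The job is done and handed in at about 49 s, in the order you asked. The post and stump went aside onto the mat, the dish onto the pan, and the block onto the back spot. The stump and then the post went back to their places.

- **Tall pieces:** the final top-camera check puts the post and the stump each within about 1 mm of where they stood at the start. The stump first landed about 2.5 mm off, so I lifted it slightly and moved it back.
- **Dish:** it stands upright, about 1 mm from the middle of the pan.
- **Block:** it lies hollow up, about 1 to 1.5 mm from the middle of the spot. Its lengthwise direction is within about 1–2° of the board, which is about as fine as I can measure.
- **Disagreements:** the two cameras disagree by 2–4 mm in x throughout, so I compared positions within one camera's picture. In the last side view the block was partly hidden, so its final check rests on the top camera, plus an earlier clear side view that agreed to about 1 mm.
- **Carton, brush and tin:** I did not touch them.

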